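Unlock, slide and re-lock the key tray

TASK

The steel key tray on the entryway shelf has a kick-down brake lever on its front. Lift the lever fully up to release it, slide the tray along its runner, away from where it is parked, until it rests gently against the rubber end stop, and then push the lever down until it is fully down and the tray is locked there. Do not ram the stop or force the lever, keep the keys in the tray, leave everything else alone and let go at the end.

Things in the scene. Friction and masses are not known exactly. Their poses are not given: they have to be found in the camera images.
- runner: Fixed aluminium base plate with two steel rails. Origin on the shelf surface (z 0) under the centre of the parked tray; +y is the way the tray slides from parked to the stop, -x the lever's side, z up. Plate x -105 to 50, y -85 to 200 mm, 4 mm thick; tray, lever and stop all ride on it with these same axes.
- parked_notch (a point): Top of the 20 mm high strip along the runner's front (runner x -105 to -79 mm), at the 17 mm wide parked notch (runner x -92, y 0 mm). A second such notch, with a rubber end stop on a 46 mm post, is in a keeper clamped 70 to 120 mm further along +y. The keeper's place is not measured: find it by feel.
- tray (a joint): Travel of the tray along runner y in m: 0 parked, grows to the stop (at 0.07 to 0.12, differs each time). About 2 N of drag; stays where left. At the stop the lever's tongue is centred over the second notch, 3.5 mm spare each side. The rubber gives 1 mm per 4 N; more than 25 N on the stop, or of the tongue on the keeper beside the notch, is ramming or forcing.
- tray_center (a point): Centre of the steel tray: open, 100 mm (runner x) by 150 mm (runner y), walls 30 mm high, 3 mm thick, underside 14 mm and rim 44 mm above the shelf. It can be pushed by its outer end wall, 75 mm to the -y side of this point.
- brake (a joint): Brake lever angle in rad: 0 fully down (locked), 0.8 fully up. Hinge on the tray's front, along runner y, 56 mm to -x of the tray centre and 40 mm above the shelf; arm points to -x, 75 mm to the knob. Off a notch its 10 mm tongue stops it at about 0.24. An over-centre spring drives it from 0.3 to either end: about 3 N at the knob starts it up, 6 N straight down starts it down.
- brake_knob (a point): Centre of the lever's black knob, a cylinder 16 mm in diameter, 24 mm long along runner y, on a 12 mm wide, 7 mm thick steel arm; 40 mm above the shelf when down, 94 mm when up. It can be pinched by its two ends from above.
- keys_center (a point): Small bunch of keys lying in the tray, about 50 x 45 x 4 mm; its middle.
- case_center (a point): Black glasses case, 60 x 150 x 31 mm, in front of the runner; its middle. A bystander. Other bystanders are not measured: a grey kettlebell (170 mm high), a blue push-up handle (113 mm) and a green shaker cup (186 mm) stand in a row behind the runner, all beyond runner x = 75 mm.
- polish_center (a point): Round flat tin, 74 mm wide, 26 mm high; its middle. A bystander.
- switch (a joint): The lamp's chrome toggle switch on a white block to the left; 0 as it stands, 0.8 flipped. Leave it alone.

How it is judged (in metres and radians):
On the way, in this order (a step that is already met when the one before it is completed fails the run):
1. the lever is lifted fully up while the tray is still parked (value of joint brake above 0.65 rad and value of joint tray below 0.02 m), for 0.2 s.
2. the tray is slid along to the stop's end of the runner with the lever up (value of joint tray above 0.063 m and value of joint brake above 0.5 rad), for 0.2 s.
At the end, for the whole second after the job is handed in: The lever is fully down (under 0.06 rad), which is possible only with its tongue in a notch, the tray is away from its parked place (over 63 mm along) and at rest, the keys are still in the tray, and nothing is touched (value of joint brake below 0.06 rad and value of joint tray above 0.063 m and velocity of joint tray between -0.005 and 0.005 m/s and horizontal distance between keys_center and tray_center below 0.085 m and height (world z) of keys_center below 0.05 m).
It fails at once if the end stop is rammed or the lever's tongue is forced (over 25 N) (contact force between tray and keeper above 25 N).
It fails at once if a bystander is shifted by more than 30 mm (distance of any of kettlebell_center, pushup_center, shaker_center, case_center, polish_center from where it was at the start of the episode above 0.03 m).
It fails at once if the lamp switch is flipped (value of joint switch above 0.3 rad).
It fails at once if the keys leave the tray (horizontal distance between keys_center and tray_center above 0.095 m or height (world z) of keys_center above 0.09 m).
It also fails if it takes over 66 s, if anything falls off the work surface, if the arm or the gripper's body presses on something with over 40 N, if the wrist force passes 120 N, or if a joint passes its speed limit or range.

ROBOT

A 6-joint arm with a two-finger parallel gripper is mounted at the origin on the work surface. World frame = base frame: x ahead of the robot, y to its left, z up, the work surface at z = 0. Lengths are in m, angles in degrees, forces in N, time in s.
With the tool pointing down it reaches from about 0.4 to 0.825 m from the base axis. Payload 7 kg.
Tool frame: the origin (TCP) lies between the finger pads; the fingertips stand 17 mm ahead of it and the grasp point (between the pads) lies 2 mm behind it; x points along the fingers, y is the direction in which the jaws open and shut, and the axes are right-handed (so a half turn about x gives the same grasp; the last joint's range is limited). The gripper opens to 88 mm and grips with 3 to 60 N. Pads are 19 mm wide; open, the fingers measure 130 mm over their backs; the gripper's body (78 mm by 193 mm) begins 47 mm behind the grasp point.
Start: joints at [-58.149, 20.546, 0.682, 0, -70.136, -16.507], TCP at [0.179, -0.651, 0.207] pointing down, gripper open.
Joint ranges: [-176.03, 176.03], [-82.01, 121.73], [-58.28, 71.71], [-173.87, 95.51], [-174.79, -0.11], [-173.66, 173.66]. Speed limits (degrees/s): [136.94, 136.94, 172.46, 180, 180, 180].

INTERFACE

Orientations are given as [roll, pitch, yaw] about the fixed x, y, z axes, in that order (R = Rz(yaw) Ry(pitch) Rx(roll)).
In Python, from plant import r gives the robot as it stands.
- The arm moves only by the shell command python3 -m jog 'ROWS' [FORCE]. ROWS is a JSON object of lists of equal length, an entry for each row: "fingers": the opening, from 0 (shut) to 1 (fully open); "dp": the shift along the tool's x, y, z in mm, a list of three; "twist": the turn about the tool's x in degrees. In form: {"fingers": [fingers, ...], "dp": [[dx, dy, dz], ...], "twist": [twist, ...]}. A call has exactly 5 rows; each row is the pose to reach, as a shift and turn from the pose measured when the call began, along the tool's axes at that moment; what a row does not reach only later rows make up. A row lasts 1/10 s, in which the tool goes at most 50 mm and 8.59 degrees, less where a joint would pass 70% of its speed; a pose out of reach is approached as far as the arm can. A call with a gripper value outside its range is refused whole. The fingers move at their own pace and stop on an object; FORCE is the grip in N (left out, the last holds). Time passes only in rows, so rows that repeat a pose let the fingers close, or fill a call up. It gives the time, the measured TCP pose, the force and the opening at its end, in the units of the state.
- r.get_state(): the state, without advancing time (a new reading comes with each control period).
- r.capture(name): name is "scene" or "top" or "wrist"; returns a dict with "frame" (400x640x3 uint8, red, green, blue), "intrinsics" (3x3 intrinsics, pixels), "pose" (4x4, takes a point from camera to world coordinates). Camera axes: x right, y down, z forward; pixel columns grow to the right and rows downward; lengths in m; the calibration is good to about 2 mm. A picture is of the moment at which its call begins. There is no depth.
- r.close_job(): hands the job in, once; it reports no verdict.
The state is a dict: "time_s": time; "joints": joint angles; "qd": joint speeds; "joint_torque": joint torques, N m; "tcp_pos": TCP position; "eef_rot": TCP orientation; "contact_force": force on the tool from outside, world axes, zero at the start; "moment": the same for the moment, N m; "gripper_width": finger opening in m.
Only numpy, scipy, OpenCV 4.12 (cv2) and the standard library are available. Lean on these libraries where they do the work, as an engineer would, in place of code of your own. Each camera call takes 0.05 s, during which the arm holds its last target. There are 200 camera calls.

## Working session

There is one attempt and no reset: what is moved stays moved. The work goes in short steps, Python scripts to look and compute and a shell command to move; the robot and the scene stay as the last step left them, time stands still between calls to the robot, and variables do not carry over. Pictures are saved under pics/ and viewed, on a budget of 10 in all, crops included, one or two more only if the job needs it, and the job is handed in when it is done.

```bash
mkdir -p pics; ls; python3 - <<'E'
from plant import r
import cv2,numpy as np,pickle
s=r.get_state(); print(s)
d={}
for n in("scene","top"):
    c=r.capture(n); d[n]=c; cv2.imwrite(f"pics/{n}0.png",cv2.cvtColor(c["frame"],cv2.COLOR_RGB2BGR))
    print(n,np.round(c["pose"],3).tolist(),c["intrinsics"].tolist())
pickle.dump(d,open("cams.pkl","wb"))
E
```

```text
pics
{'time_s': 0.0, 'joints': array([-5.81469710e+01,  2.05911824e+01,  6.33864666e-01, -1.99011661e-02,
       -7.01340663e+01, -1.65060074e+01]), 'qd': array([-0.09957817, -0.033415  ,  0.00767859,  0.02957684, -0.01918673,
        0.05280088]), 'joint_torque': array([-2.29553414e-03, -5.82726073e+01,  2.93044996e+01,  6.99730843e+00,
        6.79521851e-03, -1.35986215e-04]), 'tcp_pos': array([ 0.17847709, -0.65044922,  0.20642693]), 'eef_rot': array([ 94.93766155,  89.90672006, 110.27790541]), 'contact_force': array([0.54707341, 0.26112601, 1.20410805]), 'moment': array([ 0.03377295, -0.01712627, -0.03717817]), 'gripper_width': 0.08752315792737217}
scene [[0.092, 0.674, -0.733, 1.255], [0.996, -0.05, 0.079, 0.005], [0.017, -0.737, -0.676, 0.742], [0.0, 0.0, 0.0, 1.0]] [[424.4670029246911, 0.0, 317.43162465588756], [0.0, 424.4670029246911, 196.80358923231242], [0.0, 0.0, 1.0]]
top [[-0.029, -0.987, 0.159, 0.34], [-0.999, 0.032, 0.016, 0.072], [-0.021, -0.159, -0.987, 1.059], [0.0, 0.0, 0.0, 1.0]] [[447.69441177562334, 0.0, 314.77184528951545], [0.0, 447.69441177562334, 193.08189534819917], [0.0, 0.0, 1.0]]
```

View pics/top0.png

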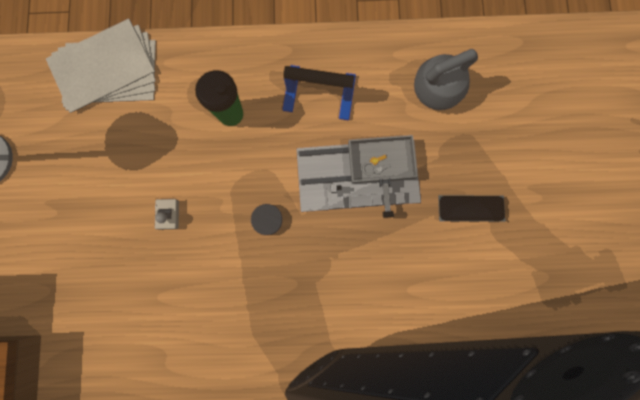

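View pics/scene0.png

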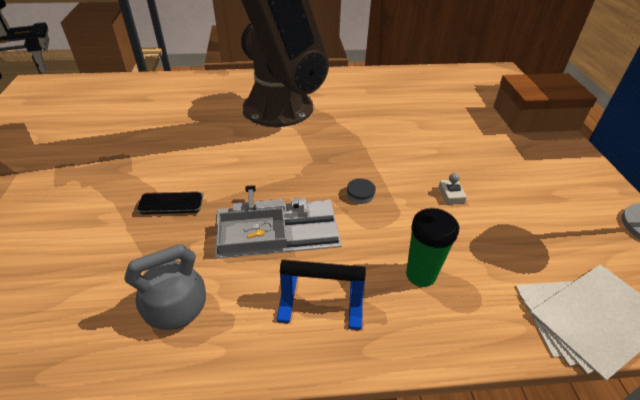

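Top view: the tray is parked at about (383,160) and slides left in the image (world +y). The knob is at (389,214), the keeper at about (340,188), the tin at (268,219) and the case at (472,208). I'll crop and enlarge both views to measure.

```bash
python3 - <<'E'
import cv2,numpy as np,pickle
d=pickle.load(open("cams.pkl","rb"))
a=d["top"]["frame"][125:230,285:435]; b=d["scene"]["frame"][175:265,205:355]
a=cv2.resize(a,None,fx=5,fy=5,interpolation=3)[:,:750]; b=cv2.resize(b,None,fx=5,fy=5,interpolation=3)
cv2.imwrite("pics/c1.png",a[:,:,::-1]);cv2.imwrite("pics/c2.png",b[:,:,::-1])
E
```

```text
(no output)
```

View pics/c1.png

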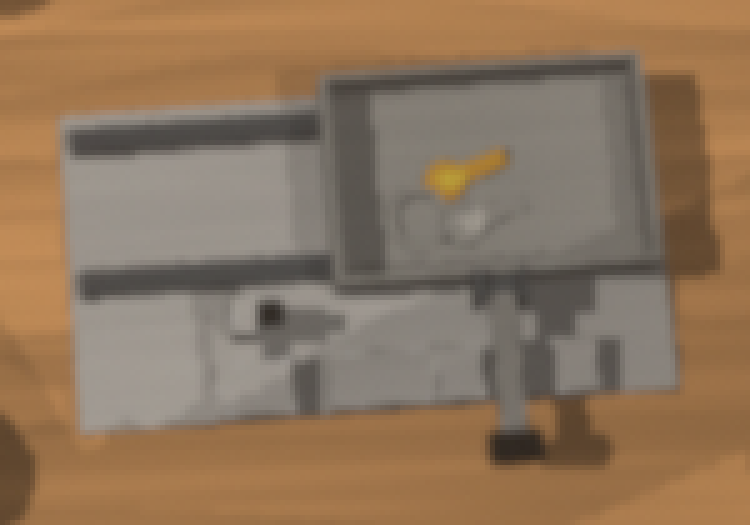

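View pics/c2.png

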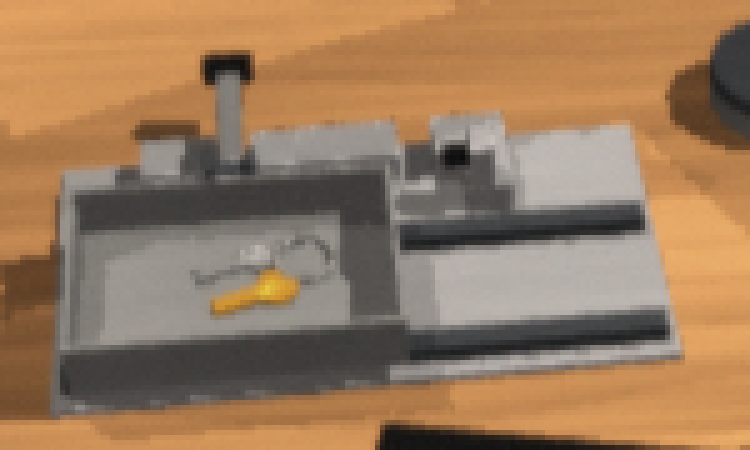

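The crops show the tray rim, plate corners and knob clearly: knob at (517,447) in the top crop and (227,68) in the scene crop. I'll fit the runner's x, y and yaw to these points.

```bash
cat >h.py <<'E'
import numpy as np,pickle
from scipy.optimize import least_squares
d=pickle.load(open("cams.pkl","rb"))
def proj(c,P):
    T=np.linalg.inv(d[c]["pose"]); q=d[c]["intrinsics"]@(T[:3,:3]@P+T[:3,3]); return q[:2]/q[2]
def W(p,v):
    a=v[2]; return np.array([v[0]+np.cos(a)*p[0]-np.sin(a)*p[1],v[1]+np.sin(a)*p[0]+np.cos(a)*p[1],p[2]])
E
cat >fit.py <<'E'
from h import *
off={"top":(285,125),"scene":(205,175)}
O=[("top",(50,200,4),(60,118)),("top",(-105,200,4),(82,433)),("top",(-105,-85,4),(678,388)),
("top",(50,75,44),(320,76)),("top",(50,-75,44),(637,54)),("top",(-50,-75,44),(663,268)),("top",(-50,75,44),(337,285)),
("top",(-131,0,42),(517,447)),("scene",(50,75,44),(408,322)),("scene",(50,-75,44),(60,352)),("scene",(-50,-75,44),(62,172)),("scene",(-50,75,44),(388,168)),
("scene",(50,200,4),(682,355)),("scene",(-105,200,4),(630,125)),("scene",(-131,0,42),(227,68))]
def px(o): return (np.array(o[2])+.5)/5-.5+off[o[0]]
f=lambda v:np.concatenate([proj(o[0],W(np.array(o[1])/1e3,v))-px(o) for o in O])
s=least_squares(f,[.55,-.08,0],loss="soft_l1"); v=s.x
print(v,np.degrees(v[2])); print(np.round(f(v).reshape(-1,2),1).tolist())
np.save("v.npy",v)
for n,p in dict(knob=(-131,0,40),endwall=(0,-75,30)).items(): print(n,W(np.array(p)/1e3,v))
E
python3 fit.py
```

```text
[ 0.5805246  -0.07192602  0.04125758] 2.3638852525158502
[[-0.2, -0.2], [-0.5, 0.1], [0.4, 0.4], [0.1, -0.1], [0.8, -0.4], [0.2, -1.3], [0.2, 0.0], [0.0, 0.3], [-0.3, -0.4], [-0.2, -0.3], [1.2, 3.4], [0.4, -1.0], [0.0, -0.1], [-0.1, 0.1], [0.1, -0.4]]
knob [ 0.44963608 -0.07732923  0.04      ]
endwall [ 0.58361804 -0.1468622   0.03      ]
```

```bash
cat >>h.py <<'E'
from scipy.spatial.transform import Rotation as Ro
from plant import r
def to(p,v,runner=True,yawfix=True):
    s=r.get_state(); R=Ro.from_euler("xyz",s["eef_rot"],degrees=True).as_matrix(); v=np.asarray(v)
    P=W(np.array(p)/1e3,v) if runner else np.array(p)
    e=np.array([-np.sin(v[2]),np.cos(v[2]),0])
    t=[np.degrees(np.arctan2(R[:,2]@(k*e),R[:,1]@(k*e))) for k in(1,-1)]
    c=np.array([[np.cos(v[2]),np.sin(v[2])],[-np.sin(v[2]),np.cos(v[2])]])
    cur=c@(s["tcp_pos"][:2]-v[:2])*1e3
    print("t",round(s["time_s"],2),"dp",np.round(R.T@(P-s["tcp_pos"])*1e3,1),"twist",np.round(t,1),"runner-frame tcp",np.round(cur,1),round(s["tcp_pos"][2]*1e3,1),"F_runner",np.round(c@s["contact_force"][:2],1),round(s["contact_force"][2],1),"w",round(s["gripper_width"]*1e3,1),"j6",round(s["joints"][5],1),"toolx",np.round(R[:,0],3))
E
python3 - <<'E'
from h import *
v=np.load("v.npy"); to((-131,0,140),v)
# tin / case place (z known)
for n,px,z in(("case",(472,205),.031),("tin",(268,219),.026)):
    c=d["top"];k=c["pose"][:3,:3]@np.linalg.inv(c["intrinsics"])@np.array([*px,1]);o=c["pose"][:3,3];P=o+k*(z-o[2])/k[2]
    a=v[2];q=P[:2]-v[:2];print(n,P,np.cos(a)*q[0]+np.sin(a)*q[1],-np.sin(a)*q[0]+np.cos(a)*q[1])
E
```

```text
t 0.1 dp [ 67.2 480.9 413.2] twist [  13. -167.] runner-frame tcp [-425.6 -561.5] 206.5 F_runner [ 0.5 -0. ] -0.2 w 87.5 j6 -16.5 toolx [-0.001  0.001 -1.   ]
case [ 0.46637014 -0.27244586  0.031     ] -0.12232793503393659 -0.19564079543012006
tin [0.44902739 0.19835362 0.026     ] -0.12023738675010089 0.27547336164869457
```

```bash
python3 -m jog '{"fingers":[0.5,0.5,0.5,0.5,0.5],"dp":[[0,35,30],[0,70,60],[0,105,90],[0,140,120],[0,175,150]],"twist":[3,6,9,13,13]}' 20
python3 -c "
from h import *
to((-131,0,140),np.load('v.npy'))"
```

```text
time_s: 0.6
tcp_pos: [0.277, -0.4403, 0.2064]
eef_rot: [113.1, 89.9, 115.3]
contact_force: [1.4, 0.8, 0.7]
gripper_width: 0.0532
t 0.6 dp [ 66.9 356.  186.3] twist [ -0.2 179.8] runner-frame tcp [-318.4 -355.5] 206.4 F_runner [1.5 0.7] 0.7 w 53.2 j6 -51.6 toolx [-0.001  0.002 -1.   ]
```

```bash
python3 -m jog '{"fingers":[0.5,0.5,0.5,0.5,0.5],"dp":[[10,40,21],[20,80,42],[30,120,63],[40,160,84],[50,200,105]],"twist":[0,0,0,0,0]}'
python3 -m jog '{"fingers":[0.5,0.5,0.5,0.5,0.5],"dp":[[4,40,20],[8,80,40],[13,120,61],[15,145,74],[17,156,81]],"twist":[0,0,0,0,0]}'
python3 -c "
from h import *
import cv2
v=np.load('v.npy')
to((-131,0,41),v)
c=r.capture('wrist');d['w']=c
P=W(np.array((-131,0,48))/1e3,v);print(proj('w',P))
cv2.imwrite('pics/w1.png',c['frame'][:,:,::-1])"
```

```text
time_s: 1.1
tcp_pos: [0.3746, -0.2346, 0.1564]
eef_rot: [99.8, 89.9, 102.0]
contact_force: [1.4, -0.4, 0.9]
gripper_width: 0.0435
time_s: 1.6
tcp_pos: [0.4503, -0.0735, 0.1394]
eef_rot: [103.2, 89.9, 105.5]
contact_force: [-0.1, -0.0, -0.5]
gripper_width: 0.0436
t 1.6 dp [98.4 -4.  -0.8] twist [ -0. 180.] runner-frame tcp [-130.2    3.8] 139.4 F_runner [-0.1 -0. ] -0.5 w 43.6 j6 -103.1 toolx [-0.001  0.002 -1.   ]
[319.20748357 198.98726764]
```

View pics/w1.png

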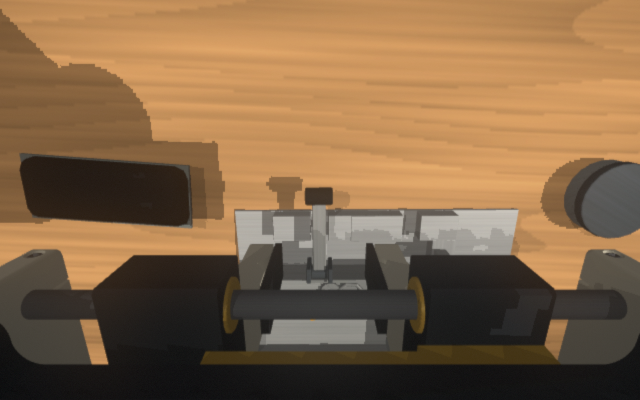

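The wrist view puts the knob at (319,196) and the fit predicted (319,199), so they agree. Descending to pinch.

```bash
python3 -m jog '{"fingers":[0.5,0.5,0.5,0.5,0.5],"dp":[[30,-2,0],[60,-4,-1],[85,-4,-1],[97,-4,-1],[97,-4,-1]],"twist":[0,0,0,0,0]}'
python3 -c "
from h import *
to((-131,0,41),np.load('v.npy'))"
```

```text
time_s: 2.15
tcp_pos: [0.448, -0.0783, 0.0404]
eef_rot: [164.8, 89.7, 167.0]
contact_force: [-0.7, -0.6, 0.7]
gripper_width: 0.0441
t 2.15 dp [-0.6  0.9  1.6] twist [-1.000e-01  1.799e+02] runner-frame tcp [-132.7   -0.9] 40.4 F_runner [-0.7 -0.6] 0.7 w 44.1 j6 -102.5 toolx [-0.005  0.001 -1.   ]
```

```bash
python3 -m jog '{"fingers":[0.2,0.2,0.2,0.2,0.2],"dp":[[0,1,1],[0,1,1],[0,1,1],[0,1,1],[0,1,1]],"twist":[0,0,0,0,0]}' 12
python3 -c "
from h import *
to((-131,0,41),np.load('v.npy'))"
```

```text
time_s: 2.65
tcp_pos: [0.4492, -0.0772, 0.0409]
eef_rot: [159.4, 89.8, 161.6]
contact_force: [-0.6, -0.2, 0.2]
gripper_width: 0.0179
t 2.65 dp [-0.1 -0.2  0.5] twist [-1.000e-01  1.799e+02] runner-frame tcp [-131.5    0.2] 40.9 F_runner [-0.6 -0.1] 0.2 w 17.9 j6 -102.6 toolx [-0.004  0.001 -1.   ]
```

The width of 17.9 mm is less than the 24 mm knob, so the pinch isn't on the knob as planned. I'll look before moving.

```bash
python3 -c "
from h import *
import cv2
a=r.capture('wrist')['frame'][130:330,160:480];b=r.capture('top')['frame'][125:235,285:445]
a=cv2.resize(a,(640,400));b=cv2.resize(b,(640,440),interpolation=2)
cv2.imwrite('pics/w2.png',np.vstack([a,b])[:600,:,::-1])
cv2.imwrite('pics/w2.png',cv2.resize(np.vstack([a,b]),(457,600))[:,:,::-1])"
```

```text
(no output)
```

View pics/w2.png

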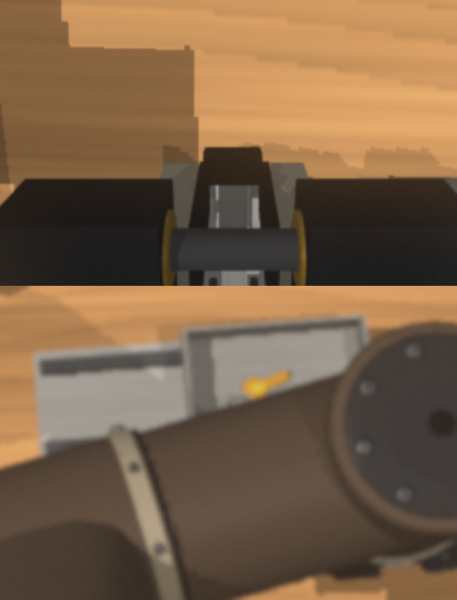

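The black knob sits at (232,155), with its width filling the gap at the fingertips. I'll close further to see whether something is really held.

```bash
python3 -m jog '{"fingers":[0,0,0,0,0],"dp":[[0,0,0],[0,0,0],[0,0,0],[0,0,0],[0,0,0]],"twist":[0,0,0,0,0]}' 12
python3 -c "
from h import *
v=np.load('v.npy');to((-131,0,41),v)
d['w']=r.capture('wrist')
for p in((-131,-12,48),(-131,12,48),(-139,0,40),(-123,0,48)):print(proj('w',W(np.array(p)/1e3,v)))"
```

```text
time_s: 3.25
tcp_pos: [0.4491, -0.0772, 0.0406]
eef_rot: [162.7, 89.7, 165.0]
contact_force: [0.8, -0.3, 0.8]
gripper_width: 0.0008
t 3.25 dp [-0.4 -0.2  0.6] twist [-1.000e-01  1.799e+02] runner-frame tcp [-131.6    0.2] 40.6 F_runner [ 0.8 -0.3] 0.8 w 0.8 j6 -102.6 toolx [-0.004  0.001 -1.   ]
[302.66571194 252.69552445]
[344.9302197  252.62728301]
[323.75881683 234.09151092]
[323.81179916 265.29102386]
```

```bash
python3 -c "
from h import *
import cv2
a=r.capture('wrist')['frame'][130:330,160:480];b=r.capture('scene')['frame'][100:290,170:410]
a=cv2.resize(a,(480,300));b=cv2.resize(b,(480,300),interpolation=2)
cv2.imwrite('pics/w3.png',np.vstack([a,b])[:,:,::-1])"
```

```text
(no output)
```

View pics/w3.png

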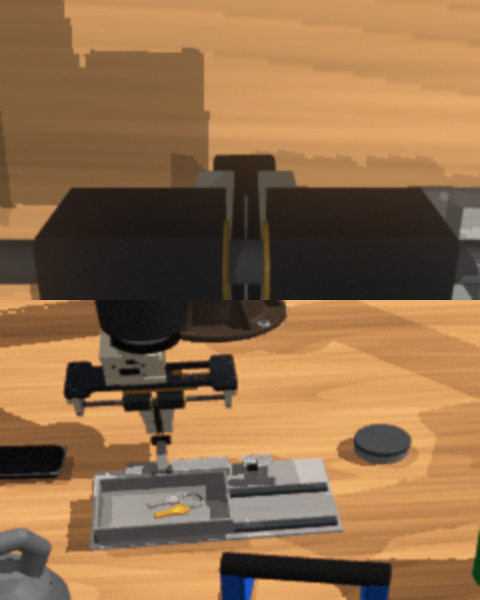

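```bash
python3 -c "
from h import *
v=np.load('v.npy');s=r.get_state()
d['w']=r.capture('wrist');p=d['w']['pose'];print('cam',p[:3,3]-s['tcp_pos'],'fwd',p[:3,2],'down',p[:3,1])
t=s['tcp_pos']
for z in(-17,0,20,45):
  q=t+[0,0,z/1e3]
  print(z,proj('w',q),proj('w',q-[.0095,0,0]),proj('w',q+[.0095,0,0]),'scene',proj('scene',q))
"
```

```text
cam [-0.08311116 -0.00388987  0.1774422 ] fwd [ 0.2983717   0.01322138 -0.95435817] down [0.95360722 0.03787493 0.29866163]
-17 [324.0148796  234.77471081] [324.62666217 220.8337799 ] [323.4193606 248.345037 ] scene [250.8679262  193.09568207]
0 [324.09195783 246.1942017 ] [324.7567514  231.24045889] [323.44629234 260.717681  ] scene [250.25822904 188.02935716]
20 [324.20092439 262.33809425] [324.94116815 245.99314846] [323.48426433 278.16230049] scene [249.52377626 181.92636607]
45 [324.37580856 288.24797988] [325.23839506 269.77025189] [323.54495893 306.04586284] scene [248.5785562 174.0719882]
```

The fingertips look about 15–20 mm higher than the TCP reading implies: they closed above the knob, and the tip's -x edge shows at row ~243 instead of 221. I'll open, go lower and watch the force.

```bash
python3 -m jog '{"fingers":[0.5,0.5,0.5,0.5,0.5],"dp":[[0,0,0],[0,0,0],[0,0,0],[0,0,0],[0,0,0]],"twist":[0,0,0,0,0]}' 12
python3 -m jog '{"fingers":[0.5,0.5,0.5,0.5,0.5],"dp":[[4,0,0],[8,0,0],[12,0,0],[16,0,0],[16,0,0]],"twist":[0,0,0,0,0]}' 12
python3 -m jog '{"fingers":[0.2,0.2,0.2,0.2,0.2],"dp":[[0,0,0],[0,0,0],[0,0,0],[0,0,0],[0,0,0]],"twist":[0,0,0,0,0]}' 12
python3 -c "
from h import *
import cv2
v=np.load('v.npy');to((-131,0,41),v)
a=r.capture('wrist')['frame'][130:330,160:480];b=r.capture('scene')['frame'][150:230,200:310]
a=cv2.resize(a,(480,300));b=cv2.resize(b,(412,300),interpolation=2);b=np.pad(b,((0,0),(0,68),(0,0)))
cv2.imwrite('pics/w4.png',np.vstack([a,b])[:,:,::-1])"
```

```text
time_s: 3.95
tcp_pos: [0.4491, -0.0772, 0.0407]
eef_rot: [162.1, 89.7, 164.3]
contact_force: [0.3, -0.3, -0.1]
gripper_width: 0.0345
time_s: 4.45
tcp_pos: [0.4485, -0.0773, 0.0239]
eef_rot: [168.9, 89.7, 171.2]
contact_force: [0.6, -0.4, -0.3]
gripper_width: 0.0437
time_s: 4.95
tcp_pos: [0.4486, -0.0772, 0.0241]
eef_rot: [167.1, 89.7, 169.3]
contact_force: [-0.1, 0.3, 0.3]
gripper_width: 0.0235
t 4.95 dp [-16.9  -0.1   1. ] twist [-1.000e-01  1.799e+02] runner-frame tcp [-1.321e+02  1.000e-01] 24.1 F_runner [-0.1  0.3] 0.3 w 23.5 j6 -102.6 toolx [-0.005  0.001 -1.   ]
```

View pics/w4.png

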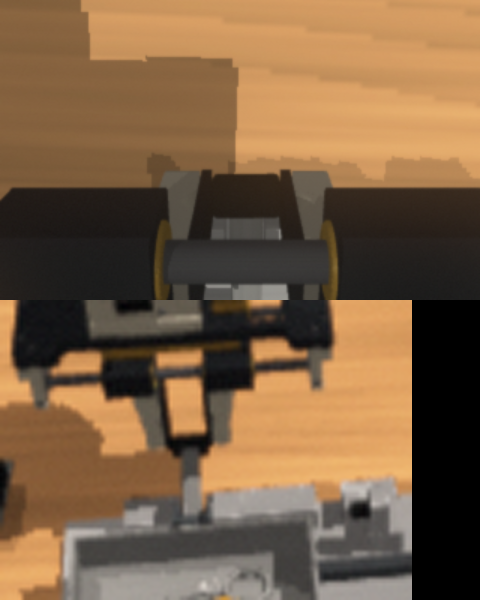

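Width is now 23.5 mm with the knob between the pads, but only at the fingertips, so the TCP z reading is about 17–20 mm above where the tool really grips. I'll reopen a little, go 6 mm lower for a fuller grip and pinch again.

```bash
python3 -m jog '{"fingers":[0.4,0.4,0.4,0.4,0.4],"dp":[[0,0,0],[0,0,0],[2,0,0],[4,0,1],[6,0,1]],"twist":[0,0,0,0,0]}' 12
python3 -m jog '{"fingers":[0.15,0.15,0.15,0.15,0.15],"dp":[[0,0,0],[0,0,0],[0,0,0],[0,0,0],[0,0,0]],"twist":[0,0,0,0,0]}' 12
python3 - <<'E'
from h import *
v=np.load('v.npy');to((-131,0,18),v)
for t in np.arange(0,.86,.1):
    print(round(t,1), "up",round(75*np.sin(t),1),"x",round(75*(1-np.cos(t)),1))
E
```

```text
time_s: 5.55
tcp_pos: [0.4496, -0.0772, 0.0178]
eef_rot: [168.1, 89.7, 170.3]
contact_force: [0.0, 1.0, -0.1]
gripper_width: 0.0352
time_s: 6.05
tcp_pos: [0.4495, -0.0772, 0.0177]
eef_rot: [168.4, 89.7, 170.6]
contact_force: [1.0, -0.2, -2.8]
gripper_width: 0.0239
t 6.05 dp [-0.3 -0.1  0.1] twist [-1.000e-01  1.799e+02] runner-frame tcp [-1.311e+02  1.000e-01] 17.7 F_runner [ 1.  -0.3] -2.8 w 23.9 j6 -102.6 toolx [-0.006  0.001 -1.   ]
0.0 up 0.0 x 0.0
0.1 up 7.5 x 0.4
0.2 up 14.9 x 1.5
0.3 up 22.2 x 3.3
0.4 up 29.2 x 5.9
0.5 up 36.0 x 9.2
0.6 up 42.3 x 13.1
0.7 up 48.3 x 17.6
0.8 up 53.8 x 22.7
```

```bash
python3 -m jog '{"fingers":[0.15,0.15,0.15,0.15,0.15],"dp":[[-5,0,0.2],[-10,0,0.7],[-15,0,1.5],[-19,0,2.3],[-22,0,3.3]],"twist":[0,0,0,0,0]}' 15
python3 -m jog '{"fingers":[0.15,0.15,0.15,0.15,0.15],"dp":[[-5,0,1.8],[-9,0,3.5],[-14,0,6],[-17,0,8],[-20,0,9.8]],"twist":[0,0,0,0,0]}' 15
python3 -c "
from h import *
v=np.load('v.npy');to((-108.5,0,71.5),v)"
```

```text
time_s: 6.55
tcp_pos: [0.4531, -0.0771, 0.0403]
eef_rot: [165.6, 89.7, 167.8]
contact_force: [0.9, 0.2, -2.5]
gripper_width: 0.0233
time_s: 7.05
tcp_pos: [0.4632, -0.0767, 0.0606]
eef_rot: [164.6, 89.7, 166.8]
contact_force: [-0.2, 0.1, 0.5]
gripper_width: 0.0238
t 7.05 dp [-10.9  -0.1   8.9] twist [-1.000e-01  1.799e+02] runner-frame tcp [-1.175e+02  1.000e-01] 60.6 F_runner [-0.2  0.1] 0.5 w 23.8 j6 -102.2 toolx [-0.005  0.001 -1.   ]
```

Still gripped and following the arc, now near 0.6 rad. I'll finish the lift, hold, then check with a picture.

```bash
python3 -m jog '{"fingers":[0.15,0.15,0.15,0.15,0.15],"dp":[[-4,0,3],[-7,0,5.5],[-10.5,0,8.5],[-10.5,0,8.5],[-10.5,0,8.5]],"twist":[0,0,0,0,0]}' 15
python3 -c "
from h import *
import cv2
v=np.load('v.npy');to((-108.5,0,71.5),v)
b=r.capture('scene')['frame'][120:250,180:370]
b=cv2.resize(b,(760,520),interpolation=2)
cv2.imwrite('pics/w5.png',b[:,:,::-1])
for z in(40,94):print([proj('scene',W(np.array((x,y,z))/1e3,v)) for x,y in(((-131,0),(-108,0))[z>50],)])"
```

```text
time_s: 7.55
tcp_pos: [0.4724, -0.0762, 0.0714]
eef_rot: [159.3, 89.8, 161.5]
contact_force: [1.5, 1.1, 3.3]
gripper_width: 0.0236
t 7.55 dp [-0.1 -0.2 -0.3] twist [-1.000e-01  1.799e+02] runner-frame tcp [-108.2    0.2] 71.4 F_runner [1.6 1. ] 3.3 w 23.6 j6 -102.0 toolx [-0.004  0.001 -1.   ]
[array([250.21144547, 188.37772113])]
[array([248.31583401, 177.64142933])]
```

View pics/w5.png

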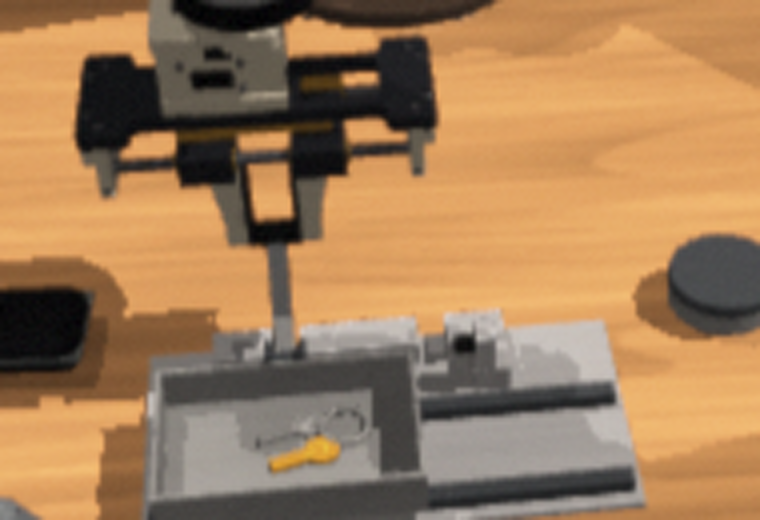

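The knob is at (248,178) in full-image pixels, matching the predicted 0.8 rad up position; the tray is parked and the keys are in. Before sliding I'll estimate where the keeper's stop is.

```bash
python3 - <<'E'
from h import *
v=np.load('v.npy')
A=[("top",(270,313),(285,125)),("scene",(455,152),(205,175))]
f=lambda p:np.concatenate([proj(c,W(p,v))-((np.array(q)+.5)/5-.5+o) for c,q,o in A])
s=least_squares(f,[-.06,.1,.046]);print("stop",s.x*1e3,s.fun)
E
python3 -m jog '{"fingers":[0.15,0.15,0.15,0.15,0.15],"dp":[[0,3,0],[0,9,0],[0,16,0],[0,22,0],[0,26,0]],"twist":[0,0,0,0,0]}' 15
python3 -c "
from h import *
v=np.load('v.npy');to((-108.5,60,71.5),v)"
```

```text
stop [-59.73807839 106.8455767   38.45543874] [0.05501865 0.00144904 0.05718032 0.00073537]
time_s: 8.1
tcp_pos: [0.4712, -0.0496, 0.0714]
eef_rot: [160.0, 89.8, 162.3]
contact_force: [0.7, -2.6, 3.0]
gripper_width: 0.0238
t 8.1 dp [-0.1 33.2 -0.2] twist [-1.000e-01  1.799e+02] runner-frame tcp [-108.3   26.8] 71.4 F_runner [ 0.6 -2.7] 3.0 w 23.8 j6 -105.3 toolx [-0.004  0.001 -1.   ]
```

```bash
python3 -m jog '{"fingers":[0.15,0.15,0.15,0.15,0.15],"dp":[[0,6,0],[0,14,0],[0,22,0],[0,29,0],[0,33,0]],"twist":[0,0,0,0,0]}' 15
python3 -m jog '{"fingers":[0.15,0.15,0.15,0.15,0.15],"dp":[[0,1,0],[0,2.5,0],[0,4,0],[0,5,0],[0,6,0]],"twist":[0,0,0,0,0]}' 15
python3 -c "
from h import *
v=np.load('v.npy');to((-108.3,60,71.5),v)"
```

```text
time_s: 8.6
tcp_pos: [0.4697, -0.0159, 0.0714]
eef_rot: [161.6, 89.7, 163.9]
contact_force: [0.8, -3.1, 3.1]
gripper_width: 0.0234
time_s: 9.1
tcp_pos: [0.4694, -0.01, 0.0714]
eef_rot: [162.3, 89.7, 164.6]
contact_force: [0.9, -1.4, 2.9]
gripper_width: 0.0242
t 9.1 dp [-0.1 -6.5  0.2] twist [-1.000e-01  1.799e+02] runner-frame tcp [-108.5   66.5] 71.4 F_runner [ 0.8 -1.4] 2.9 w 24.2 j6 -110.3 toolx [-0.004  0.001 -1.   ]
```

Now at 66.5 mm with no contact. From here I go in 4 mm calls and watch the y force.

```bash
python3 -m jog '{"fingers":[0.15,0.15,0.15,0.15,0.15],"dp":[[0,1,0],[0,2,0],[0,3,0],[0,4,0],[0,4,0]],"twist":[0,0,0,0,0]}' 15
```

```text
time_s: 9.6
tcp_pos: [0.4692, -0.0058, 0.0714]
eef_rot: [161.1, 89.7, 163.4]
contact_force: [0.8, -1.6, 3.5]
gripper_width: 0.024
```

```bash
python3 -m jog '{"fingers":[0.15,0.15,0.15,0.15,0.15],"dp":[[0,1,0],[0,2,0],[0,3,0],[0,4,0],[0,4,0]],"twist":[0,0,0,0,0]}' 15
```

```text
time_s: 10.1
tcp_pos: [0.4691, -0.0016, 0.0714]
eef_rot: [159.2, 89.7, 161.5]
contact_force: [0.9, -1.0, 3.4]
gripper_width: 0.0237
```

```bash
python3 -m jog '{"fingers":[0.15,0.15,0.15,0.15,0.15],"dp":[[0,1,0],[0,2,0],[0,3,0],[0,4,0],[0,4,0]],"twist":[0,0,0,0,0]}' 15
```

```text
time_s: 10.6
tcp_pos: [0.4688, 0.0025, 0.0714]
eef_rot: [158.1, 89.7, 160.4]
contact_force: [0.0, -1.2, 4.0]
gripper_width: 0.0238
```

```bash
python3 -m jog '{"fingers":[0.15,0.15,0.15,0.15,0.15],"dp":[[0,0.7,0],[0,1.4,0],[0,2.1,0],[0,3,0],[0,3,0]],"twist":[0,0,0,0,0]}' 15
```

```text
time_s: 11.1
tcp_pos: [0.4687, 0.0057, 0.0714]
eef_rot: [156.6, 89.7, 158.9]
contact_force: [0.8, -1.1, 4.5]
gripper_width: 0.0238
```

```bash
python3 -m jog '{"fingers":[0.15,0.15,0.15,0.15,0.15],"dp":[[0,0.7,0],[0,1.4,0],[0,2.1,0],[0,3,0],[0,3,0]],"twist":[0,0,0,0,0]}' 15
```

```text
time_s: 11.6
tcp_pos: [0.4686, 0.0089, 0.0714]
eef_rot: [155.5, 89.7, 157.8]
contact_force: [0.1, -0.2, 4.6]
gripper_width: 0.0238
```

```bash
python3 -m jog '{"fingers":[0.15,0.15,0.15,0.15,0.15],"dp":[[0,0.7,0],[0,1.4,0],[0,2.1,0],[0,3,0],[0,3,0]],"twist":[0,0,0,0,0]}' 15
python3 -c "
from h import *
v=np.load('v.npy');to((-108.3,60,71.5),v)"
```

```text
time_s: 12.1
tcp_pos: [0.4685, 0.012, 0.0714]
eef_rot: [153.6, 89.7, 155.9]
contact_force: [0.3, -1.3, 3.3]
gripper_width: 0.0237
t 12.1 dp [ -0.2 -28.5   0.2] twist [-1.000e-01  1.799e+02] runner-frame tcp [-108.5   88.5] 71.4 F_runner [ 0.2 -1.3] 3.3 w 23.7 j6 -112.9 toolx [-0.004  0.002 -1.   ]
```

```bash
python3 -m jog '{"fingers":[0.15,0.15,0.15,0.15,0.15],"dp":[[0,0.7,0],[0,1.4,0],[0,2.1,0],[0,3,0],[0,3,0]],"twist":[0,0,0,0,0]}' 15
```

```text
time_s: 12.6
tcp_pos: [0.4683, 0.0142, 0.0713]
eef_rot: [169.9, 89.7, 172.2]
contact_force: [2.5, -7.6, 3.1]
gripper_width: 0.0236
```

```bash
python3 -m jog '{"fingers":[0.15,0.15,0.15,0.15,0.15],"dp":[[0,0.7,0],[0,1.4,0],[0,2.1,0],[0,3,0],[0,3,0]],"twist":[0,0,0,0,0]}' 15
```

```text
time_s: 13.1
tcp_pos: [0.468, 0.0157, 0.0712]
eef_rot: [-164.4, 89.7, -162.1]
contact_force: [4.5, -12.4, 0.4]
gripper_width: 0.0241
```

```bash
python3 -m jog '{"fingers":[0.15,0.15,0.15,0.15,0.15],"dp":[[0,0.7,0],[0,1.4,0],[0,2.1,0],[0,3,0],[0,3,0]],"twist":[0,0,0,0,0]}' 15
```

```text
time_s: 13.6
tcp_pos: [0.4677, 0.0166, 0.0711]
eef_rot: [-145.3, 89.5, -143.0]
contact_force: [4.8, -14.2, -0.5]
gripper_width: 0.0236
```

Stop contact at world y ≈ 0.0133 m; I'm about 3 mm into the rubber (14 N, below 25 N). Easing back so the tray rests lightly on it.

```bash
python3 -m jog '{"fingers":[0.15,0.15,0.15,0.15,0.15],"dp":[[0,-1,0],[0,-2,0],[0,-2.8,0],[0,-2.8,0],[0,-2.8,0]],"twist":[0,0,0,0,0]}' 15
python3 -c "
from h import *
v=np.load('v.npy');to((-108.3,90,71.5),v)"
```

```text
time_s: 14.1
tcp_pos: [0.4678, 0.0135, 0.0711]
eef_rot: [-142.8, 89.5, -140.5]
contact_force: [3.3, -5.3, 1.3]
gripper_width: 0.0237
t 14.1 dp [-0.5 -0.   0.8] twist [ -0. 180.] runner-frame tcp [-109.1   90. ] 71.1 F_runner [ 3.  -5.5] 1.3 w 23.7 j6 -113.7 toolx [-0.007 -0.005 -1.   ]
```

```bash
python3 -m jog '{"fingers":[0.15,0.15,0.15,0.15,0.15],"dp":[[2.5,-0.3,-2],[5,-0.6,-4.3],[8.5,-0.8,-7],[11.5,-0.8,-9],[11.5,-0.8,-9]],"twist":[0,0,0,0,0]}' 15
python3 -c "
from h import *
v=np.load('v.npy');to((-131,90,18),v)"
```

```text
time_s: 14.6
tcp_pos: [0.4586, 0.0125, 0.0594]
eef_rot: [-143.9, 89.5, -141.6]
contact_force: [1.1, -2.1, 1.5]
gripper_width: 0.0239
t 14.6 dp [ 41.5   0.8 -12.4] twist [ -0. 180.] runner-frame tcp [-118.3   89.4] 59.4 F_runner [ 1.  -2.1] 1.5 w 23.9 j6 -114.1 toolx [-0.007 -0.005 -1.   ]
```

```bash
python3 -m jog '{"fingers":[0.15,0.15,0.15,0.15,0.15],"dp":[[5,0,-2.9],[10,0,-5.5],[15,0,-7.6],[19,0,-9],[19,0,-9]],"twist":[0,0,0,0,0]}' 15
python3 -c "
from h import *
v=np.load('v.npy');to((-131,90,18),v)"
```

```text
time_s: 15.1
tcp_pos: [0.449, 0.0119, 0.0398]
eef_rot: [-146.7, 89.5, -144.4]
contact_force: [0.1, -1.6, -0.7]
gripper_width: 0.0239
t 15.1 dp [21.8  0.9 -2.9] twist [ -0. 180.] runner-frame tcp [-128.    89.2] 39.8 F_runner [ 0.  -1.6] -0.7 w 23.9 j6 -114.6 toolx [-0.008 -0.005 -1.   ]
```

```bash
python3 -m jog '{"fingers":[0.15,0.15,0.15,0.15,0.15],"dp":[[2,0,-0.5],[4,0,-1],[6,0,-1.4],[8,0,-1.8],[8,0,-1.8]],"twist":[0,0,0,0,0]}' 15
python3 -c "
from h import *
v=np.load('v.npy');to((-131,90,18),v)"
```

```text
time_s: 15.6
tcp_pos: [0.4468, 0.0118, 0.0314]
eef_rot: [-148.2, 89.4, -145.9]
contact_force: [-1.8, -0.8, 0.1]
gripper_width: 0.0238
t 15.6 dp [13.4  0.9 -0.7] twist [ -0. 180.] runner-frame tcp [-130.2   89.1] 31.4 F_runner [-1.8 -0.7] 0.1 w 23.8 j6 -114.7 toolx [-0.008 -0.006 -1.   ]
```

No resistance below 0.24 rad, so the tongue is entering the notch. Going the rest of the way down.

```bash
python3 -m jog '{"fingers":[0.15,0.15,0.15,0.15,0.15],"dp":[[3,0,-0.4],[6,0,-0.6],[9,0,-0.7],[11.5,0,-0.8],[13.4,0,-0.8]],"twist":[0,0,0,0,0]}' 15
python3 -c "
from h import *
v=np.load('v.npy');to((-131,90,18),v)"
```

```text
time_s: 16.1
tcp_pos: [0.4454, 0.0115, 0.0176]
eef_rot: [-149.5, 89.4, -147.2]
contact_force: [-1.3, -0.6, -0.4]
gripper_width: 0.0236
t 16.1 dp [-0.4  1.1  0.5] twist [ -0. 180.] runner-frame tcp [-131.5   88.9] 17.6 F_runner [-1.3 -0.6] -0.4 w 23.6 j6 -114.8 toolx [-0.009 -0.006 -1.   ]
```

Fully down with almost no force. Releasing and backing straight up.

```bash
python3 -m jog '{"fingers":[0.4,0.4,0.4,0.4,0.4],"dp":[[0,0,0],[0,0,0],[0,0,0],[0,0,0],[0,0,0]],"twist":[0,0,0,0,0]}' 15
python3 -m jog '{"fingers":[0.4,0.4,0.4,0.4,0.4],"dp":[[-5,0,0],[-20,0,0],[-45,0,0],[-75,0,0],[-110,0,0]],"twist":[0,0,0,0,0]}' 15
python3 -m jog '{"fingers":[0.4,0.4,0.4,0.4,0.4],"dp":[[-20,0,0],[-40,0,0],[-50,0,0],[-50,0,0],[-50,0,0]],"twist":[0,0,0,0,0]}' 15
python3 -c "
from h import *
import cv2
v=np.load('v.npy');to((-131,90,18),v)
c=r.capture('wrist');d['w']=c
for y in(88,90,92):print(y,proj('scene',W(np.array((-131,y,42))/1e3,v)),proj('w',W(np.array((-131,y,48))/1e3,v)))
b=cv2.resize(r.capture('scene')['frame'][130:280,200:380],(480,400),interpolation=2)
cv2.imwrite('pics/w6.png',np.hstack([cv2.resize(c['frame'],(320,200)).repeat(2,0),b])[:,:,::-1])"
```

```text
time_s: 16.6
tcp_pos: [0.4457, 0.0116, 0.0177]
eef_rot: [-149.0, 89.4, -146.7]
contact_force: [-0.4, -0.3, -0.7]
gripper_width: 0.0349
time_s: 17.1
tcp_pos: [0.446, 0.012, 0.1288]
eef_rot: [-150.3, 89.3, -147.9]
contact_force: [1.4, 0.6, -0.1]
gripper_width: 0.035
time_s: 17.6
tcp_pos: [0.446, 0.0122, 0.1781]
eef_rot: [-152.4, 89.3, -150.1]
contact_force: [-0.7, -1.2, -1.0]
gripper_width: 0.0348
t 17.6 dp [160.1   1.3   1.6] twist [-1.000e-01  1.799e+02] runner-frame tcp [-130.9   89.6] 178.1 F_runner [-0.7 -1.1] -1.0 w 34.8 j6 -114.8 toolx [-0.01  -0.006 -1.   ]
88 [285.45313033 185.13773123] [322.95174054 189.24095302]
90 [286.24835309 185.07834653] [325.02298223 189.24427122]
92 [287.04325111 185.01898608] [327.09436263 189.24758964]
```

View pics/w6.png

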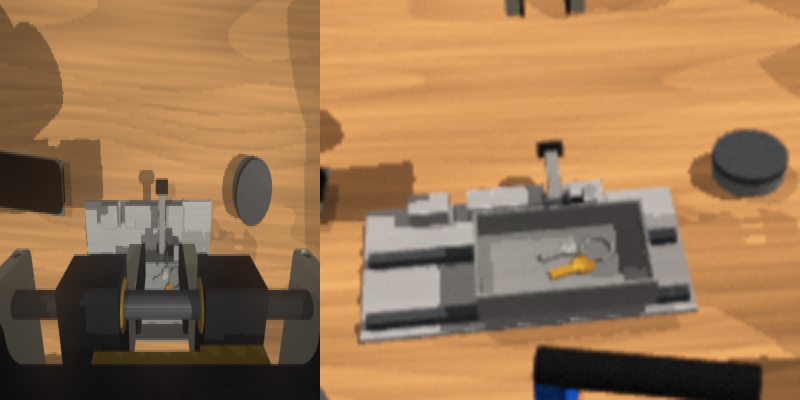

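The knob is at (286,186) in full scene pixels and the fully-down lever at 89 mm travel predicts (286,185). It is at (324,186) in the wrist view against (324,189), the same small offset as at the start. The keys are in the tray and the gripper is clear.

```bash
python3 -c "
from plant import r
print(r.close_job())"
```

```text
the job is handed in; nothing more can be done
None
```

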